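# Hold a glass cell in the photometer's light path

## Robot

A 7-joint arm with a two-finger parallel gripper is mounted at the origin on a cart in front of the work surface, level with it; the furniture and walls round the work are solid. World frame = base frame: x ahead of the robot, y to its left, z up, the work surface at z = 0. Lengths are in m, angles in degrees, forces in N, time in s.
With the tool pointing down it reaches from about 0.425 to 0.875 m from the base axis. Payload 4.7 kg.
Tool frame: the origin (TCP) lies at the very end of the fingers, on their centre line; the grasp point (between the pads) lies 19 mm behind it; z points along the fingers, y is the line along which they close (so a half turn about z gives the same grasp; the last joint's range is limited). The gripper opens to 87 mm and grips with 3 to 60 N. Pads are 19 mm wide; open, the fingers measure 117 mm over their backs; the gripper's body (75 mm by 190 mm) begins 51 mm behind the grasp point.
Start: joints at [-67.088, 18.392, -4.016, 83.108, 1.295, 78.541, -3.26], TCP at [0.245, 0.602, 0.223] pointing down, gripper open.
Joint ranges: [-163.93, 163.93], [-17.29, 119.83], [-79.2, 71.16], [3.27, 140.29], [-89.18, 269.18], [5.43, 117.66], [-154.24, 154.24]. Speed limits (degrees/s): [147.25, 147.25, 180, 180, 180, 180, 180].

## Interface

Orientations are given as [roll, pitch, yaw] about the fixed x, y, z axes, in that order (R = Rz(yaw) Ry(pitch) Rx(roll)).
In Python, from cell import telemetry, cams, env gives the robot as it stands.
- The arm moves only by the tool arm_command, never from a script. Its argument "series" is text: rows parted by semicolons, each of 5 numbers parted by spaces: the shift along the tool's x, y, z in mm, then the turn about the tool's z in rad, then the closure in counts, from 0 (fully open) to 255 (shut). A call has 1 to 20 rows; each row shifts and turns the commanded pose from where the row before left it, along the tool's axes as they then stand; what a row does not reach is not made up. A row lasts 1/12 s, in which the tool goes at most 41.7 mm and 7.16 degrees, less where a joint would pass 70% of its speed; a pose out of reach is approached as far as the arm can. A call is refused whole if a number of a shift passes 41.7 or a number of a turn 0.125, either way. A call with a gripper value outside its range is refused whole. The fingers move at their own pace and stop on an object; "squeeze" is the grip in N (left out, the last holds). Time passes only in rows, so rows that do not move let the fingers close. It gives the time, the measured TCP pose, the force, the opening and the grip force at its end, in the units of the state.
- telemetry.get_obs(): the state, without advancing time (a new reading comes with each control period).
- cams.read_camera(name): name is "scene" or "top" or "wrist"; returns the picture (480x640x3 uint8, blue, green, red); there is no depth.
- cams.calibration(name): a dict with "K" (3x3 intrinsics, pixels), "origin" and "rotation" of the camera in the world; the wrist camera has in their place "hand_eye" (4x4, takes a point from camera to tool coordinates, whose origin is the TCP and whose axes are the flange's). Camera axes: x right, y down, z forward; pixel columns grow to the right and rows downward; lengths in m; the calibration is good to about 2 mm. A picture is of the moment at which its call begins: read the wrist's pose just before it. calibration takes no time and is no camera call.
- env.sign_off(): hands the job in; it is judged then, once.
The state is a dict: "time_s": time; "qpos": joint angles; "joint_velocities": joint speeds; "effort": joint torques, N m; "tool_pos": TCP position; "tool_rot": TCP orientation; "force": force on the tool from outside, world axes, zero at the start; "wrist_torque": the same for the moment, N m; "grip_width": finger opening in m; "grasp_force": force on a finger pad.
Only numpy, scipy, OpenCV 4.12 (cv2) and the standard library are available. Lean on these libraries where they do the work, as an engineer would, in place of code of your own. Each camera call takes 0.05 s, during which the arm holds its last target. There are 200 camera calls.

## Task

Take the blue-capped glass cell out of its rack, gripping it only by its two frosted side faces and never touching the clear windows at its ends. Turn it so that the red end of its cap faces the red dot on the photometer, lower it into the photometer's well and push it down against the spring shutter as far as it goes. Finish while still holding the cell pressed down there in your grip, since the shutter springs shut if you let go, and leave the white-capped cell and the other things where they stand.

Things in the scene. Friction and masses are not known exactly. Their poses are not given: they have to be found in the camera images.
- sample_cell: blue-capped empty glass cell, 32.5 (x) x 12.5 (y) x 45 mm, 24-42 g; cap 28.5 x 10.5 mm, top at 52.5 mm. Origin: centre of underside, z up. Long faces (y = +-6.25 mm) are frosted: grip only there, closing along y, on the glass's upper 18 mm. Narrow ends (x = +-16.25 mm) are clear windows: do not touch. +x is the marked end: last 8 mm of the cap red, red dot on the window.
- cell_mark (a point): red dot on the marked clear window of the blue-capped cell: 16.25 mm from the cell's axis along its +x, 40 mm above its underside
- reference_cell: the same kind of glass cell with a white cap (red at its +x end too), standing in the rack's other slot; leave it there
- rack: fixed white plastic rack, 92 (x) x 36 (y) x 24 mm high, two slots end to end centred at x = -21 and +21 mm, each 35 x 15 mm, 20 mm deep; the cells stand in it on a floor 4 mm above its underside, red ends towards its +x. Origin: centre of its underside. Which cell is in which slot changes. Behind the mat it stands on (away from the robot) rise instruments 0.21 to 0.3 m high: pass over them.
- photometer: fixed low white photometer, 134 mm long (x -64 to +70 mm), 64 mm wide, 38 mm high. Origin: under the middle of its well, at its underside; z up; +x towards the lamp end, which has the red dot (10 mm) on its top, 31 mm from the well's middle; the display is at the other end. A cell fits lengthwise, its x along the photometer's x.
- well (a point): centre of the mouth of the photometer's black-lined well, at its top, 38 mm above its underside. Well 36.5 mm along x, 16.5 mm along y (2 mm play each side of a cell), 3 mm bevel round the mouth. The spring shutter's platform lies 8 mm below the mouth at rest, 20 mm when fully pressed; then 25 mm of the cell's glass stands out of the well.
- shutter (a joint): travel in m of the spring shutter's platform at the bottom of the well: 0 = up, light path closed; 0.012 = pressed fully down, open. It takes about 1 N to start it and 4 N to hold it fully down, and it springs back.
- window_holder: black ring with a window, 44 mm across, 12 mm high, on the bench; leave it alone
- petri_dish: petri dish, 59 mm across, 12 mm high, on the mat; leave it alone
- jar_glassbead: glass jar with a black lid, 52 mm across, 65 mm high, on the bench; leave it alone

How it is judged:
By the outcome, as a careful person would: the job done as asked, in the order asked, and still so for the second after the job is handed in, while the arm keeps its last pose, push and grip.
It also fails if it takes over 42 s, if anything falls off the work surface, if the arm or the gripper's body presses on something with over 40 N, if the wrist force passes 120 N, or if a joint passes its speed limit or range.

## Working session

There is one attempt and no reset: what is moved stays moved. The work goes in short steps, Python scripts to look and compute and a tool call to move; the robot and the scene stay as the last step left them, time stands still between calls to the robot, and variables do not carry over. Pictures are saved under pics/ and viewed, at most 10 in all, crops included, and the job is handed in when it is done.

Besides the shell and the picture viewer there is one more tool, called after ">>>" as a command line: name --argument value ..., lists and objects as JSON in quotes. arm_command: Moves the arm, as the interface text tells. Its arguments: {"type":"object","properties":{"series":{"type":"string"},"squeeze":{"type":"number"}},"required":["series"]}

```bash
mkdir -p pics; ls; python3 - <<'E'
from cell import telemetry,cams,env
import cv2,numpy as np
o=telemetry.get_obs();print({k:np.round(v,3) for k,v in o.items()})
for n in("scene","top","wrist"):
    c=cams.calibration(n);print(n,{k:np.round(v,4).tolist() for k,v in c.items()})
for n in("scene","top"):
    cv2.imwrite(f"pics/{n}1.png",cams.read_camera(n))
E
```

```text
pics
{'time_s': np.float64(0.0), 'qpos': array([-67.089,  18.438,  -4.016,  83.173,   1.294,  78.542,  -3.258]), 'joint_velocities': array([ 0.027,  0.001,  0.021, -0.016, -0.019, -0.023, -0.   ]), 'effort': array([-0.0000e+00, -4.9129e+01, -4.0400e-01, -3.1253e+01, -6.4000e-02,
        4.3000e-02,  0.0000e+00]), 'tool_pos': array([0.244, 0.602, 0.221]), 'tool_rot': array([-1.79893e+02,  5.00000e-03,  1.57900e+02]), 'force': array([-0.034,  0.522, -0.451]), 'wrist_torque': array([ 0.005, -0.043,  0.008]), 'grasp_force': np.float64(0.0), 'grip_width': np.float64(0.087)}
scene {'K': [[433.0558, 0.0, 313.8333], [0.0, 433.0558, 238.3767], [0.0, 0.0, 1.0]], 'origin': [0.0363, -0.4796, 0.6223], 'rotation': [-132.0294, 0.5349, -42.2398]}
top {'K': [[507.3917, 0.0, 316.117], [0.0, 507.3917, 241.687], [0.0, 0.0, 1.0]], 'origin': [0.3324, -0.0191, 0.9094], 'rotation': [-172.1045, -0.3637, -88.7459]}
wrist {'K': [[332.8431, 0.0, 320.5082], [0.0, 332.8431, 239.8263], [0.0, 0.0, 1.0]], 'hand_eye': [[-0.0005, -0.9634, -0.2679, 0.0743], [1.0, -0.0007, 0.0008, -0.0007], [-0.001, -0.2679, 0.9634, -0.1627], [0.0, 0.0, 0.0, 1.0]]}
```

View pics/scene1.png

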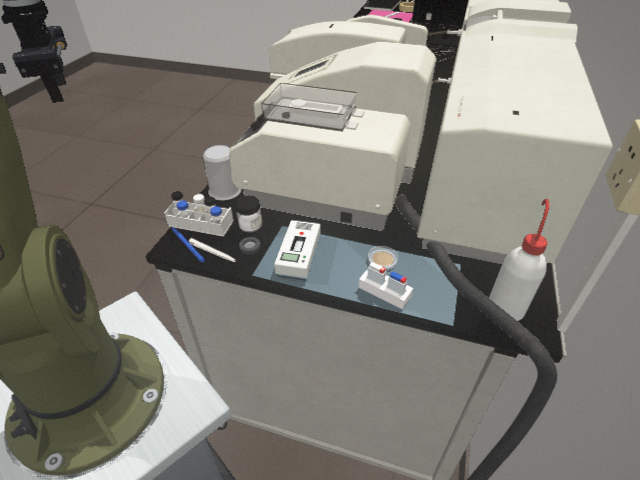

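View pics/top1.png

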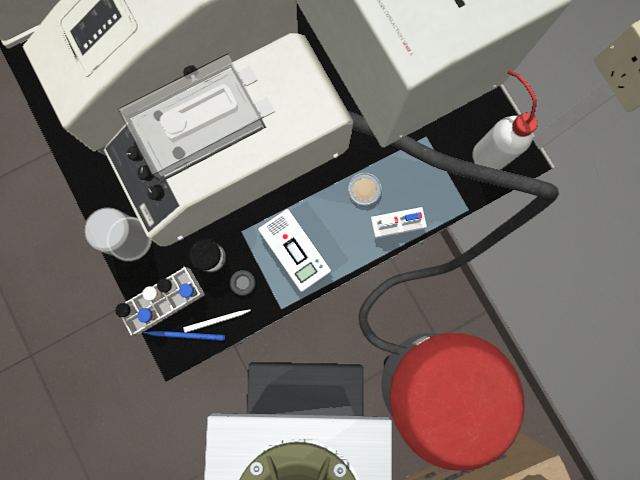

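The scene view shows the photometer's dot at about (301,234) and the blue cell at (398,278), red end right. The top view has the dot at (285,236), the well at (294,251) and the blue cap at (411,217), red at (420,216), with the white cap at (388,222).

```bash
cat > h.py <<'E'
from cell import telemetry,cams,env
import cv2,numpy as np
from scipy.spatial.transform import Rotation as R
def cam(n,obs=None):
    c=cams.calibration(n);K=np.array(c["K"])
    if n=="wrist":
        H=np.array(c["hand_eye"]);o=obs or telemetry.get_obs()
        Rt=R.from_euler("xyz",o["tool_rot"],degrees=True).as_matrix()
        return K,Rt@H[:3,3]+o["tool_pos"],Rt@H[:3,:3]
    return K,np.array(c["origin"]),R.from_euler("xyz",c["rotation"],degrees=True).as_matrix()
def ray(C,p):
    d=C[2]@np.linalg.solve(C[0],[p[0],p[1],1.]);return C[1],d/np.linalg.norm(d)
def atz(C,p,z):
    o,d=ray(C,p);return o+d*(z-o[2])/d[2]
def tri(obs):
    A=0;b=0
    for C,p in obs:
        o,d=ray(C,p);P=np.eye(3)-np.outer(d,d);A=A+P;b=b+P@o
    x=np.linalg.solve(A,b)
    return x,[np.linalg.norm(np.cross(x-ray(C,p)[0],ray(C,p)[1]))*1e3 for C,p in obs]
def proj(C,X):
    u=C[0]@(C[2].T@(np.asarray(X)-C[1]));return u[:2]/u[2]
E
python3 - <<'E'
from h import *
S,T=cam("scene"),cam("top")
for n,s,t in [("dot",(301,234),(285,236)),("well",(299,243),(294,251)),("blue",(398,278),(411,217)),("bluered",(404,280),(420,216)),("white",(377,270),(388,222)),("jar",(247,203),(207,254))]:
    x,e=tri([(S,s),(T,t)]);print(n,x.round(4),np.round(e,1))
i=cv2.imread("pics/top1.png")[190:310,240:480]
a=cv2.resize(i,None,fx=3.2,fy=3.2,interpolation=cv2.INTER_CUBIC)
cv2.imwrite("pics/c1.png",a)
E
```

```text
dot [0.4612 0.0333 0.0353] [1.6 1.6]
well [0.4371 0.0154 0.0368] [0.9 0.9]
blue [ 0.4992 -0.1853  0.0482] [0.7 0.7]
bluered [ 0.4995 -0.199   0.054 ] [0.3 0.3]
white [ 0.4894 -0.1454  0.0456] [0.2 0.2]
jar [0.4229 0.1617 0.0631] [2.4 2.4]
```

View pics/c1.png

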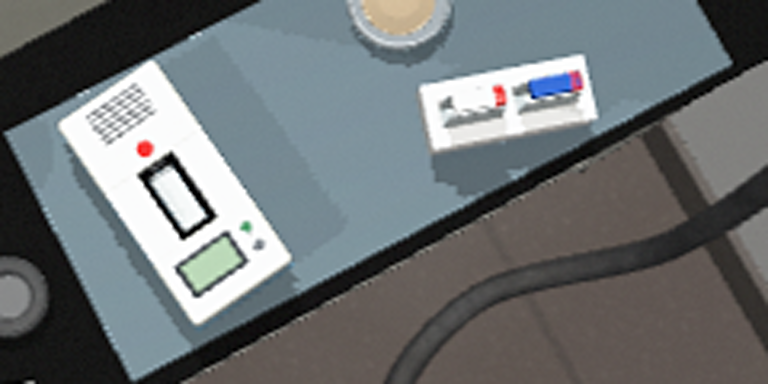

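The top crop shows the photometer's dot upper left of the well, so the lamp end faces away and left. The rack is near-horizontal in the picture, with blue in the right slot and its red end right.

```bash
python3 - <<'E'
from h import *
S,T=cam("scene"),cam("top")
for n,s,t in [("instr corner R",(408,120),(350,125)),("instr cornerL",(233,150),(170,238)),("beaker top",(218,155),(107,228))]:
    x,e=tri([(S,s),(T,t)]);print(n,x.round(3),np.round(e,1))
print("foot",atz(S,(385,226),0),atz(S,(425,240),0),atz(T,(395,143),0.25),"hose",atz(T,(440,158),0.05))
def f(z,*p):return [atz(T,((a/3.2+240),(b/3.2+190)),z).round(4) for a,b in p]
a=f(.038,(62,125),(158,62),(290,258),(197,324));print(a)
for i,j in((3,0),(2,1)):d=a[j]-a[i];print(np.degrees(np.arctan2(d[1],d[0])),np.linalg.norm(d))
a=f(.024,(419,87),(583,55),(598,118),(434,151));print(a)
for i,j in((0,1),(3,2)):d=a[j]-a[i];print(np.degrees(np.arctan2(d[1],d[0])),np.linalg.norm(d))
E
```

```text
instr corner R [ 0.588 -0.075  0.278] [18.4 18.4]
instr cornerL [0.431 0.195 0.174] [5. 5.]
beaker top [0.458 0.318 0.096] [2.4 2.4]
foot [ 0.63903928 -0.04128154  0.        ] [ 0.66631402 -0.12935299  0.        ] [ 0.56082138 -0.12481403  0.25      ] hose [ 0.60470592 -0.23582388  0.05      ]
[array([0.4733, 0.0771, 0.038 ]), array([0.5093, 0.026 , 0.038 ]), array([ 0.4037, -0.0481,  0.038 ]), array([0.3672, 0.001 , 0.038 ])]
35.64990228781912 0.13056959829914463
35.05751353583262 0.12900453480401375
[array([ 0.5014, -0.1184,  0.024 ]), array([ 0.5216, -0.2096,  0.024 ]), array([ 0.4863, -0.2176,  0.024 ]), array([ 0.4657, -0.1269,  0.024 ])]
-77.51111038437573 0.09341027780710215
-77.20392528704684 0.09300994570474706
```

>>> arm_command --series "0 0 -17 0.1204 0;0 0 -17 0.1204 0;0 0 -17 0.1204 0;0 0 -17 0.1204 0;0 0 -17 0.1204 0;0 0 -17 0.1204 0;0 0 -17 0.1204 0;0 0 -17 0.1204 0"

```text
time_s: 0.77
tool_pos: [0.2445, 0.602, 0.3588]
tool_rot: [-180.0, 0.0, 102.4]
force: [-0.9, 0.2, -0.1]
grip_width: 0.087
grasp_force: 0.0
```

>>> arm_command --series "-38 5.7 0 0 0;-38 5.7 0 0 0;-38 5.7 0 0 0;-38 5.7 0 0 0;-38 5.7 0 0 0;-38 5.7 0 0 0;-38 5.7 0 0 0;-38 5.7 0 0 0;-38 5.7 0 0 0;-38 5.7 0 0 0;-38 5.7 0 0 0;-38 5.7 0 0 0;-38 5.7 0 0 0;-38 5.7 0 0 0"

```text
time_s: 1.93
tool_pos: [0.4396, 0.0988, 0.3584]
tool_rot: [-180.0, -0.0, 102.7]
force: [-0.2, 0.8, 0.7]
grip_width: 0.087
grasp_force: 0.0
```

```bash
python3 - <<'E'
from h import *
import json
o=telemetry.get_obs();im=cams.read_camera("wrist");cv2.imwrite("pics/w1.png",im)
json.dump({k:np.asarray(v).tolist() for k,v in o.items()},open("w1.json","w"))
C=cam("wrist",o);print([proj(C,p).round() for p in([.437,.0145,.038],[.499,-.185,.056])])
E
```

```text
[array([307., 253.]), array([318., 378.])]
```

>>> arm_command --series "-38 -1.4 15 0 0;-38 -1.4 15 0 0;-38 -1.4 15 0 0;-38 -1.4 15 0 0;-38 -1.4 15 0 0;-38 -1.4 15 0 0;-38 -1.4 15 0 0;0 0 0 0 0;0 0 0 0 0"

```text
time_s: 2.73
tool_pos: [0.4873, -0.1629, 0.2525]
tool_rot: [-179.8, 0.0, 102.4]
force: [-0.4, 0.6, -0.4]
grip_width: 0.0869
grasp_force: 0.0
```

```bash
python3 - <<'E'
from h import *
import json
o=telemetry.get_obs();im=cams.read_camera("wrist");cv2.imwrite("pics/w2.png",im)
json.dump({k:np.asarray(v).tolist() for k,v in o.items()},open("w2.json","w"))
C=cam("wrist",o);p=proj(C,[.499,-.185,.056]);print(p, proj(C,[.437,.0145,.038]))
C1=cam("wrist",json.load(open("w1.json")));q=proj(C1,[.437,.0145,.038])
def crop(im,p,s,f):
    x,y=max(0,int(p[0])-s),max(0,int(p[1])-s);print(x,y);return cv2.resize(im[y:y+2*s,x:x+2*s],(400,400),interpolation=cv2.INTER_CUBIC)
a=crop(cv2.imread("pics/w1.png"),q,50,4);b=crop(im,p,67,3)
cv2.imwrite("pics/c2.png",np.hstack([a,b]))
E
```

```text
[327.93227093 237.91836057] [311.02316928  32.91066387]
257 203
260 170
```

View pics/c2.png

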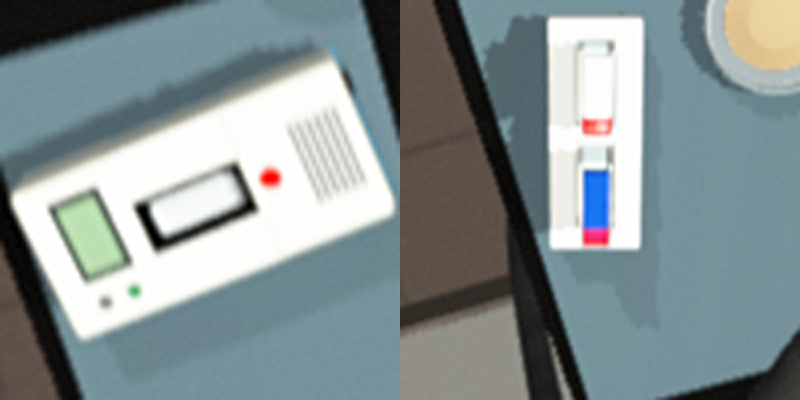

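In the crop, the left half shows the photometer with the well near crop (197,208), the red dot at (270,178) on its right. The right half shows the rack upright, white cell above, blue cap at (597,205) with red lower. I now measure by segmentation over several views.

```bash
cat > m.py <<'E'
from h import *
import json
V={n:(cam(n),cv2.imread(f"pics/{n}1.png")) for n in("scene","top")}
for w in("w1","w2"):V[w]=(cam("wrist",json.load(open(w+".json"))),cv2.imread(f"pics/{w}.png"))
def near(mask,p,r):
    n,l,s,c=cv2.connectedComponentsWithStats(mask.astype(np.uint8))
    k=[i for i in range(1,n) if np.linalg.norm(c[i]-p)<r]
    if not k:return None
    i=max(k,key=lambda i:s[i,4]);m=(l==i).astype(np.uint8)
    ct=max(cv2.findContours(m,0,1)[0],key=cv2.contourArea)
    f=cv2.drawContours(np.zeros_like(m),[ct],-1,1,-1);M=cv2.moments(f,True)
    return np.array([M["m10"]/M["m00"],M["m01"]/M["m00"]]),ct,M["m00"]
def run(name,X,fn,r,views):
    ob=[];print(name)
    for v in views:
        C,im=V[v];g=near(fn(*[im[...,k].astype(int) for k in range(3)]),proj(C,X),r)
        if g is None:print(" none",v);continue
        ob.append((C,g[0]));print(" ",v,g[0].round(1),g[2],"at z:",atz(C,g[0],X[2]).round(4))
        if name in("well","cap"):
            b=cv2.boxPoints(cv2.minAreaRect(g[1].astype(np.float32)));P=[atz(C,q,X[2]) for q in b]
            for i in(0,1):
                d=P[i+1]-P[i];print("     side",round(np.linalg.norm(d)*1e3,1),round(np.degrees(np.arctan2(d[1],d[0])),1))
    x,e=tri(ob);print(" tri",x.round(4),np.round(e,1));return x
A=["w1","w2","top","scene"]
blue=lambda B,G,R:(B-R>70)&(B>110)&(B-G>40)
red=lambda B,G,R:(R-G>90)&(R>130)
run("well",[.437,.0145,.038],lambda B,G,R:(B+G+R<240),7,A)
run("dot",[.461,.033,.038],red,6,A)
run("blue",[.498,-.184,.0565],blue,8,A)
run("red",[.500,-.198,.0565],red,6,A)
run("cap",[.499,-.188,.0565],lambda B,G,R:blue(B,G,R)|red(B,G,R),7,A)
E
python3 m.py
```

```text
well
  w1 [305.3 257.2] 86.0 at z: [0.4353 0.0077 0.038 ]
     side 41.9 35.3
     side 18.7 -56.5
  w2 [308.1  31.4] 1077.0 at z: [0.4339 0.0152 0.038 ]
     side 44.1 35.9
     side 21.8 -47.7
  top [295.2 251. ] 307.0 at z: [0.4363 0.0139 0.038 ]
     side 21.6 -54.6
     side 42.5 -145.1
  scene [296.6 240.8] 62.0 at z: [0.4379 0.0221 0.038 ]
     side 41.9 7.0
     side 23.8 -105.0
 tri [0.4341 0.0128 0.0478] [2.  0.8 1.2 2.9]
dot
  w1 [324. 247.] 21.0 at z: [0.4595 0.0297 0.038 ]
  w2 [336.7  17. ] 75.0 at z: [0.459  0.0336 0.038 ]
  top [285. 236.] 21.0 at z: [0.4621 0.0322 0.038 ]
  scene [301.2 233. ] 10.0 at z: [0.4601 0.0337 0.038 ]
 tri [0.4596 0.0317 0.0411] [1.1 0.9 2.  1.4]
blue
 none w1
  w2 [325.1 236.5] 177.0 at z: [ 0.4955 -0.1839  0.0565]
  top [411.5 216.2] 74.0 at z: [ 0.4985 -0.1841  0.0565]
  scene [396.  275.4] 59.0 at z: [ 0.4954 -0.1835  0.0565]
 tri [ 0.4966 -0.1837  0.0565] [1.1 1.9 1. ]
red
 none w1
  w2 [325. 249.] 45.0 at z: [ 0.4986 -0.1982  0.0565]
  top [419.5 215.1] 10.0 at z: [ 0.5008 -0.1979  0.0565]
  scene [403.2 279.3] 20.0 at z: [ 0.4974 -0.198   0.0565]
 tri [ 0.4993 -0.1979  0.0556] [0.9 1.6 1.1]
cap
 none w1
  w2 [325.1 239. ] 222.0 at z: [ 0.4961 -0.1868  0.0565]
     side 10.0 12.4
     side 27.8 -77.2
  top [412.6 216. ] 87.0 at z: [ 0.4988 -0.1861  0.0565]
     side 27.4 -77.2
     side 9.8 -169.2
  scene [397.9 276.4] 81.0 at z: [ 0.496  -0.1874  0.0565]
     side 13.1 21.3
     side 29.1 -79.9
 tri [ 0.4974 -0.1867  0.0554] [1.3 1.6 0.4]
```

>>> arm_command --series "-6.4 0.9 33 0 0;-6.4 0.9 33 0 0;-6.4 0.9 33 0 0;-6.4 0.9 33 0 0;0 0 0 0 0;0 0 0 0 0"

```text
time_s: 3.28
tool_pos: [0.4969, -0.1831, 0.1208]
tool_rot: [-179.8, -0.1, 102.8]
force: [0.7, -0.4, 1.4]
grip_width: 0.087
grasp_force: 0.0
```

```bash
python3 - <<'E'
from h import *
import json
o=telemetry.get_obs();im=cams.read_camera("wrist");cv2.imwrite("pics/w3.png",im)
json.dump({k:np.asarray(v).tolist() for k,v in o.items()},open("w3.json","w"));print(o["tool_pos"],o["tool_rot"])
s=open("m.py").read().split('A=[')[0].replace('"w2"):','"w2","w3"):')
exec(s)
blue=lambda B,G,R:(B-R>70)&(B>110)&(B-G>40)
red=lambda B,G,R:(R-G>90)&(R>130)
x=run("cap",[.497,-.187,.0565],lambda B,G,R:blue(B,G,R)|red(B,G,R),12,["w2","w3","top","scene"])
x=run("cap",[.497,-.187,.0565],lambda B,G,R:blue(B,G,R)|red(B,G,R),12,["w2","w3"])
Rt=R.from_euler("xyz",o["tool_rot"],degrees=True).as_matrix();print("tool mm",Rt.T@(x-o["tool_pos"])*1e3)
E
```

```text
[ 0.49693    -0.18311726  0.12078278] [-1.79813770e+02 -7.51401087e-02  1.02809227e+02]
cap
  w2 [325.1 239. ] 222.0 at z: [ 0.4961 -0.1868  0.0565]
     side 10.0 12.4
     side 27.8 -77.2
  w3 [320.  259.5] 521.0 at z: [ 0.4962 -0.1876  0.0565]
     side 9.9 12.8
     side 29.6 -76.9
  top [412.6 216. ] 87.0 at z: [ 0.4988 -0.1861  0.0565]
     side 27.4 -77.2
     side 9.8 -169.2
  scene [397.9 276.4] 81.0 at z: [ 0.496  -0.1874  0.0565]
     side 13.1 21.3
     side 29.1 -79.9
 tri [ 0.4969 -0.1869  0.0562] [0.8 1.1 2.1 0.5]
cap
  w2 [325.1 239. ] 222.0 at z: [ 0.4961 -0.1868  0.0565]
     side 10.0 12.4
     side 27.8 -77.2
  w3 [320.  259.5] 521.0 at z: [ 0.4962 -0.1876  0.0565]
     side 9.9 12.8
     side 29.6 -76.9
 tri [ 0.4952 -0.1834  0.0692] [0. 0.]
tool mm [ 2.94207110e-02 -1.54155547e+00  5.16047375e+01]
```

View pics/w3.png

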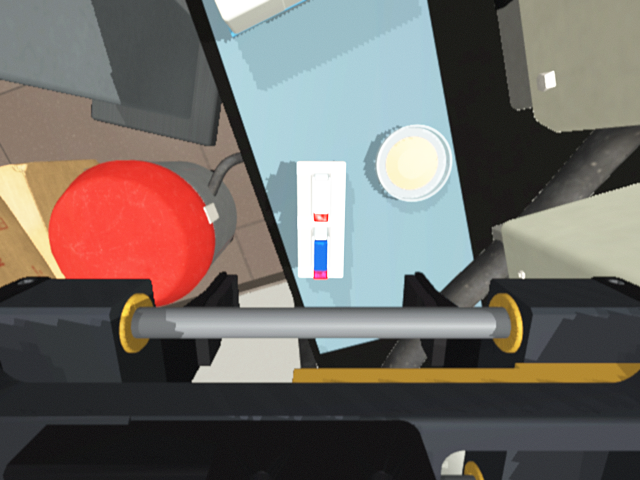

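The wrist view shows the blue cap at (320,259), midway between the fingers at columns 237 and 404. The hose passes lower right, from (480,280) to (400,350), so I check its clearance first.

```bash
python3 - <<'E'
from h import *
T,S=cam("top"),cam("scene");im=cv2.imread("pics/scene1.png")
for t in[(400,143),(440,160),(470,172),(500,183)]:
    for z in(.02,.05,.08,.11,.15,.2):
        X=atz(T,t,z);s=proj(S,X);u,v=s.round().astype(int);print(t,z,X[:2].round(3),(u,v),im[v,u])
E
```

```text
(400, 143) 0.02 [ 0.641 -0.171] (np.int64(436), np.int64(249)) [78 79 81]
(400, 143) 0.05 [ 0.63  -0.166] (np.int64(433), np.int64(239)) [135 147 147]
(400, 143) 0.08 [ 0.62  -0.161] (np.int64(430), np.int64(228)) [144 155 156]
(400, 143) 0.11 [ 0.61  -0.155] (np.int64(427), np.int64(217)) [142 155 156]
(400, 143) 0.15 [ 0.596 -0.149] (np.int64(423), np.int64(201)) [44 46 48]
(400, 143) 0.2 [ 0.578 -0.14 ] (np.int64(418), np.int64(180)) [48 51 53]
(440, 160) 0.02 [ 0.61  -0.243] (np.int64(458), np.int64(275)) [80 81 83]
(440, 160) 0.05 [ 0.601 -0.236] (np.int64(455), np.int64(265)) [133 127 115]
(440, 160) 0.08 [ 0.592 -0.228] (np.int64(452), np.int64(253)) [101 105 106]
(440, 160) 0.11 [ 0.582 -0.221] (np.int64(448), np.int64(241)) [138 150 153]
(440, 160) 0.15 [ 0.57  -0.211] (np.int64(444), np.int64(224)) [142 152 153]
(440, 160) 0.2 [ 0.554 -0.198] (np.int64(437), np.int64(201)) [144 155 156]
(470, 172) 0.02 [ 0.589 -0.297] (np.int64(477), np.int64(297)) [71 74 74]
(470, 172) 0.05 [ 0.581 -0.288] (np.int64(473), np.int64(286)) [74 74 73]
(470, 172) 0.08 [ 0.572 -0.279] (np.int64(470), np.int64(274)) [40 41 40]
(470, 172) 0.11 [ 0.563 -0.269] (np.int64(466), np.int64(261)) [40 45 45]
(470, 172) 0.15 [ 0.552 -0.257] (np.int64(461), np.int64(243)) [140 153 154]
(470, 172) 0.2 [ 0.537 -0.241] (np.int64(454), np.int64(218)) [141 153 155]
(500, 183) 0.02 [ 0.57  -0.351] (np.int64(498), np.int64(321)) [53 52 54]
(500, 183) 0.05 [ 0.562 -0.34 ] (np.int64(495), np.int64(309)) [75 78 78]
(500, 183) 0.08 [ 0.554 -0.329] (np.int64(491), np.int64(296)) [125 130 129]
(500, 183) 0.11 [ 0.546 -0.318] (np.int64(487), np.int64(282)) [42 42 42]
(500, 183) 0.15 [ 0.535 -0.303] (np.int64(481), np.int64(262)) [48 50 49]
(500, 183) 0.2 [ 0.522 -0.284] (np.int64(473), np.int64(236)) [139 152 153]
```

>>> arm_command --series "-0.9 -0.2 22 0 0;-0.9 -0.2 22 0 0;-0.9 -0.2 20 0 0;-0.9 -0.2 16 0 60;0 0 11 0 120;0 0 0 0 150;0 0 0 0 170;0 0 0 0 180" --squeeze 18

```text
time_s: 4.0
tool_pos: [0.4992, -0.1886, 0.0324]
tool_rot: [179.8, 0.0, 102.8]
force: [0.3, -0.5, 0.1]
grip_width: 0.0617
grasp_force: 0.0
```

```bash
python3 - <<'E'
from h import *
P=[];Q=[]
for i in range(10):
    o=telemetry.get_obs();P.append(o["tool_pos"]);Q.append(o["tool_rot"]);im=cams.read_camera("wrist")
P=np.array(P);print(P.mean(0).round(4),P.std(0).round(4),np.mod(Q,360).mean(0).round(2),np.std(np.mod(Q,360),0).round(2))
a=im[180:420,160:480];cv2.imwrite("pics/c4.png",cv2.resize(a,None,fx=2.4,fy=2.4,interpolation=cv2.INTER_CUBIC))
E
```

```text
[ 0.4984 -0.1887  0.0315] [0.0005 0.     0.0006] [179.9  108.01 102.72] [6.0000e-02 1.6496e+02 1.0000e-02]
```

View pics/c4.png

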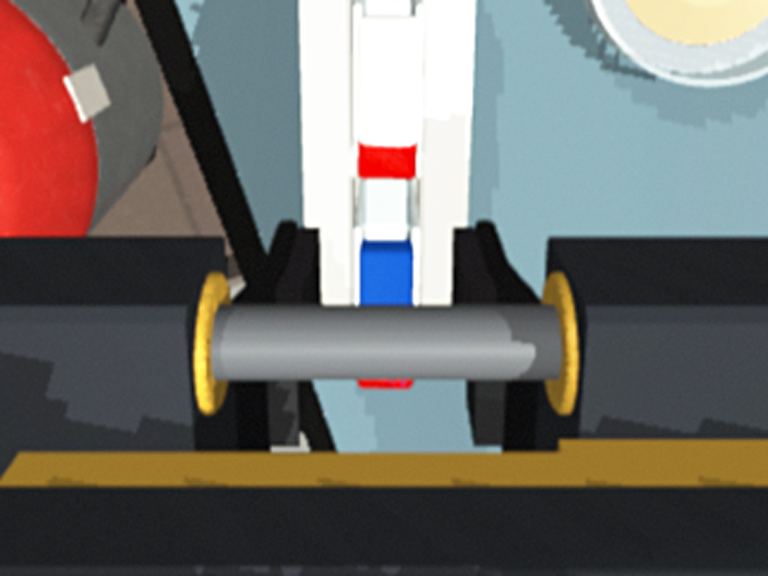

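The crop shows the blue cap's columns 360–413 centred exactly between the fingers (320 and 453), its ends at rows 240 and 387, so the cell is centred in the pads within about 1 mm. I close the gripper.

>>> arm_command --series "0 0 0 0 200;0 0 0 0 205;0 0 0 0 210;0 0 0 0 215;0 0 0 0 255;0 0 0 0 255;0 0 0 0 255;0 0 0 0 255;0 0 0 0 255;0 0 0 0 255" --squeeze 18

```text
time_s: 5.33
tool_pos: [0.4976, -0.1886, 0.0305]
tool_rot: [-180.0, -0.0, 102.7]
force: [-0.8, -0.0, -0.8]
grip_width: 0.0124
grasp_force: 18.0
```

>>> arm_command --series "0 0 -5 0 255;0 0 -8 0 255;0 0 -10 0 255;0 0 -12 0 255;0 0 -15 0 255;0 0 -20 0 255;0 0 -20 0 255;0 0 -20 0 255;0 0 -20 0 255;0 0 -20 0 255;0 0 0 0 255;0 0 0 0 255"

```text
time_s: 6.33
tool_pos: [0.4986, -0.1891, 0.1825]
tool_rot: [179.8, 0.0, 102.7]
force: [-0.2, -0.5, -0.6]
grip_width: 0.0121
grasp_force: 18.0
```

```bash
python3 - <<'E'
from h import *
o=telemetry.get_obs();print(o["grip_width"],o["grasp_force"],o["tool_pos"])
im=cams.read_camera("wrist");a=im[180:420,160:480];a=cv2.resize(a,(400,300))
s=cams.read_camera("scene");b=cv2.resize(s[170:320,310:510],(400,300),interpolation=cv2.INTER_CUBIC)
cv2.imwrite("pics/c5.png",np.hstack([a,b]))
E
```

```text
0.012055107710349742 17.999834418296814 [ 0.49856502 -0.18906664  0.18247425]
```

View pics/c5.png

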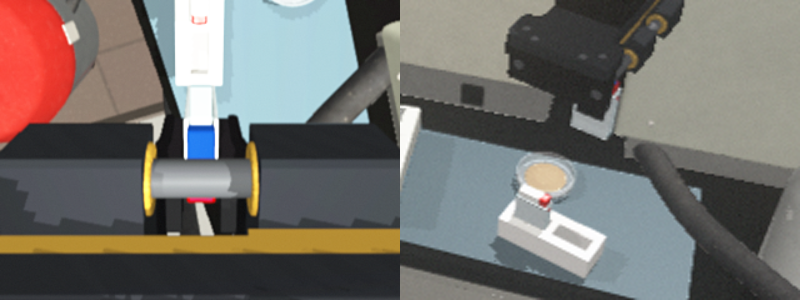

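The left half shows the cell held straight between the fingers. The right half shows the empty right slot and the white cell still in place. Next I view the well from the wrist on the way.

>>> arm_command --series "20 -2.2 -4 0 255;25 -2.2 -4 0 255;30 -2.2 -4 0 255;28 -2.2 -4 0 255;21 -2.2 -4 0 255;0 0 0 0 255;0 0 0 0 255"

```text
time_s: 7.02
tool_pos: [0.459, -0.0691, 0.1999]
tool_rot: [-180.0, -0.0, 102.9]
force: [0.2, -0.5, -0.2]
grip_width: 0.012
grasp_force: 18.0
```

```bash
cat > snap.py <<'E'
from h import *
import json,sys
def snap(n,k=8):
    P=[];Q=[]
    for i in range(k):
        o=telemetry.get_obs();P.append(o["tool_pos"]);Q.append(o["tool_rot"]);im=cams.read_camera("wrist")
    r=R.from_euler("xyz",Q,degrees=True).mean().as_euler("xyz",degrees=True)
    d={"tool_pos":np.mean(P,0).tolist(),"tool_rot":r.tolist()}
    cv2.imwrite(f"pics/{n}.png",im);json.dump(d,open(n+".json","w"));print(n,np.round(d["tool_pos"],4),r.round(2));return im,d
def meas(n,d,im):
    C=cam("wrist",d);B,G,Rr=[im[...,k].astype(int) for k in range(3)]
    from m2 import near
    g=near((Rr-G>90)&(Rr>130),proj(C,[.460,.032,.038]),15);w=near(B+G+Rr<240,proj(C,[.435,.014,.038]),15)
    for q in(g,w):
        print(q[0].round(1),q[2],atz(C,q[0],.038).round(4) )
    b=cv2.boxPoints(cv2.minAreaRect(w[1].astype(np.float32)));P=[atz(C,q,.038) for q in b]
    for i in(0,1):
        e=P[i+1]-P[i];print("  side",round(np.linalg.norm(e)*1e3,1),round(np.degrees(np.arctan2(e[1],e[0])),1))
    print("  mid",((P[0]+P[2])/2).round(4))
    return C,g[0],w[0]
E
awk '/^def near/,/return np.array/' m.py > body; (echo "from h import *"; cat body) > m2.py
python3 - <<'E'
from snap import *
im,d=snap("w5");meas("w5",d,im)
E
```

```text
w5 [ 0.4594 -0.071   0.2001] [-1.7995e+02  3.0000e-02  1.0265e+02]
[345.8 115.8] 83.0 [0.4586 0.0327 0.038 ]
[314.9 129.9] 1188.0 [0.4337 0.0145 0.038 ]
  side 43.5 35.7
  side 22.3 -51.1
  mid [0.4337 0.0146 0.038 ]
```

>>> arm_command --series "15 0 0 0 255;25 0 0 0 255;25 0 0 0 255;10 0 0 0 255;0 0 0 0 255;0 0 0 0 255"

```text
time_s: 7.92
tool_pos: [0.4434, 0.0023, 0.2005]
tool_rot: [180.0, 0.1, 102.7]
force: [0.2, -0.9, -0.1]
grip_width: 0.0127
grasp_force: 18.0
```

```bash
python3 - <<'E'
from snap import *
im,d=snap("w6");C,g,w=meas("w6",d,im)
d5=json.load(open("w5.json"));C5,g5,w5=meas("w5",d5,cv2.imread("pics/w5.png"))
print(tri([(C,g),(C5,g5)]),tri([(C,w),(C5,w5)]))
E
```

```text
w6 [0.4434 0.0018 0.2006] [1.7999e+02 2.0000e-02 1.0262e+02]
[344.  198.1] 66.0 [0.4592 0.0314 0.038 ]
[315.  210.3] 967.0 [0.4341 0.0134 0.038 ]
  side 43.1 35.8
  side 22.0 -53.8
  mid [0.4341 0.0133 0.038 ]
[345.8 115.8] 83.0 [0.4586 0.0327 0.038 ]
[314.9 129.9] 1188.0 [0.4337 0.0145 0.038 ]
  side 43.5 35.7
  side 22.3 -51.1
  mid [0.4337 0.0146 0.038 ]
(array([0.45848324, 0.03214367, 0.04384349]), [np.float64(0.1521015106612692), np.float64(0.1521015106612669)]) (array([0.43390364, 0.01429889, 0.04287079]), [np.float64(0.12149695457261257), np.float64(0.12149695457260674)])
```

>>> arm_command --series "0 0 -20 0 255;0 0 -30 0 255;0 0 -30 -0.1232 255;0 0 -30 -0.1232 255;0 0 -10 -0.1232 255;0 0 0 -0.1232 255;0 0 0 -0.1232 255;0 0 0 -0.1232 255;0 0 0 -0.1232 255;0 0 0 -0.1232 255;0 0 0 -0.1232 255;0 0 0 -0.1232 255;0 0 0 -0.1232 255;0 0 0 -0.1232 255;0 0 0 -0.1232 255;0 0 0 -0.1232 255;0 0 0 -0.1232 255;0 0 0 -0.1232 255;0 0 0 0 255;0 0 0 0 255"

```text
time_s: 9.98
tool_pos: [0.4431, 0.0029, 0.3206]
tool_rot: [180.0, 0.0, -144.6]
force: [-0.3, 0.3, 0.2]
grip_width: 0.012
grasp_force: 18.0
```

>>> arm_command --series "-0.1 3.8 20 0 255;-0.1 3.8 30 0 255;-0.1 3.8 40 0 255;-0.2 3.9 40 0 255;0 0 40 0 255;0 0 25 0 255;0 0 10 0 255;0 0 5 0 255;0 0 0 0 255;0 0 0 0 255"

```text
time_s: 10.82
tool_pos: [0.4359, 0.0159, 0.112]
tool_rot: [-179.9, 0.1, -144.4]
force: [-0.2, -0.1, 0.1]
grip_width: 0.0123
grasp_force: 18.0
```

```bash
python3 - <<'E'
from snap import *
im,d=snap("w7");C=cam("wrist",d)
print(telemetry.get_obs()["qpos"],proj(C,[.4345,.0142,.038]),proj(C,[.4597,.0322,.038]))
a=cv2.resize(im[120:420,120:520],(800,600),interpolation=cv2.INTER_CUBIC);cv2.imwrite("pics/c7.png",a)
E
```

```text
w7 [0.4357 0.016  0.1118] [-1.7997e+02  1.4000e-01 -1.4437e+02]
[-59.4551246   -7.14990733  51.89228915 121.56953651   6.28156086
  62.94676424 115.00855147] [318.66533299 247.90236594] [318.67998736 286.46571107]
```

View pics/c7.png

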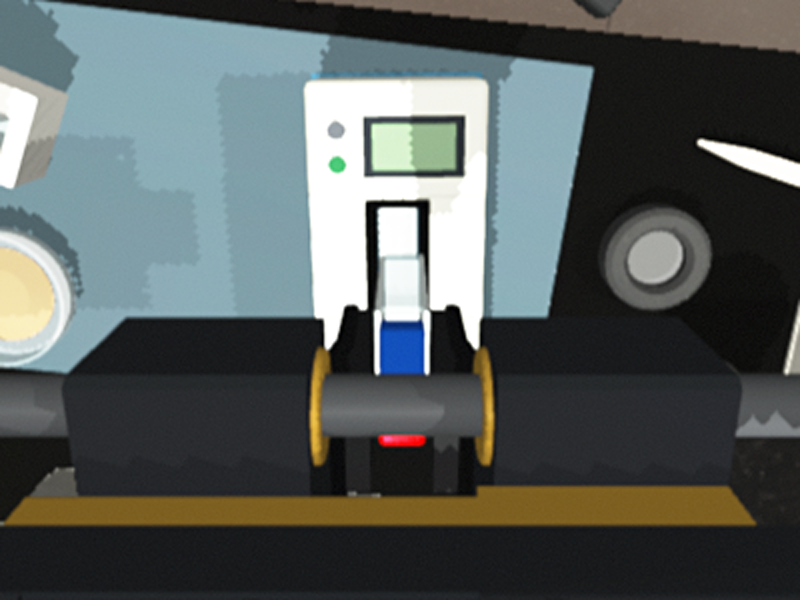

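The crop shows the cell straight above the well, aligned in rotation, with its red end (row 440) on the hidden red-dot side, away from the display. The well's centre column of 398 against the cell's 403 means a correction of about -1.3 mm in y and +1.6 mm in x.

>>> arm_command --series "0.8 -0.7 10 0 255;0.8 -0.6 10 0 255;0 0 7 0 255;0 0 0 0 255;0 0 0 0 255" --squeeze 25

```text
time_s: 11.63
tool_pos: [0.4333, 0.0134, 0.0827]
tool_rot: [-180.0, -0.1, -144.4]
force: [-0.8, 0.0, -0.2]
grip_width: 0.0123
grasp_force: 25.0
```

```bash
python3 - <<'E'
from snap import *
im,d=snap("w8",4);C=cam("wrist",d)
print(telemetry.get_obs()["force"])
s=cams.read_camera("scene")
a=cv2.resize(im[190:370,230:410],(400,400),interpolation=cv2.INTER_CUBIC);b=cv2.resize(s[190:290,250:350],(400,400),interpolation=cv2.INTER_CUBIC)
cv2.imwrite("pics/c8.png",np.hstack([a,b]))
E
```

```text
w8 [0.4339 0.0136 0.0833] [-1.7999e+02 -5.0000e-02 -1.4436e+02]
[ 0.26948454  0.41022074 -0.48982838]
```

View pics/c8.png

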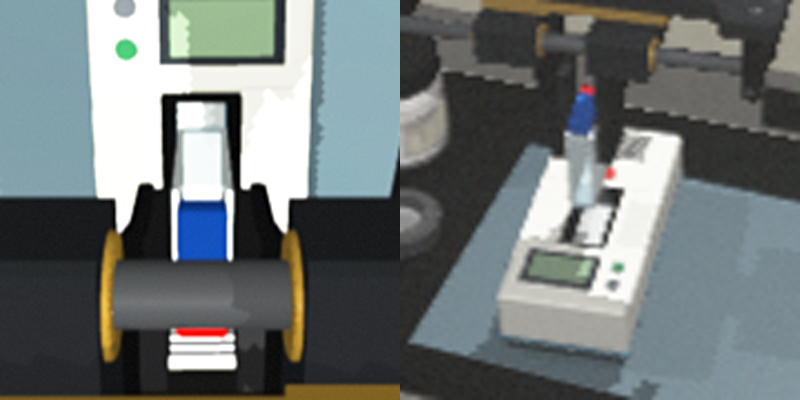

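The crop shows the well (columns 163–241) centred on the cell (178–226), and the scene half shows the red cap end towards the red dot. I lower it.

>>> arm_command --series "0 0 5 0 255;0 0 5 0 255;0 0 5 0 255;0 0 4 0 255;0 0 4 0 255;0 0 0 0 255;0 0 0 0 255"

```text
time_s: 12.47
tool_pos: [0.4342, 0.0138, 0.0604]
tool_rot: [-180.0, 0.0, -144.4]
force: [0.2, 0.6, -0.4]
grip_width: 0.0123
grasp_force: 25.0
```

Free entry. Next I press down 14 mm, slowly.

>>> arm_command --series "0 0 2 0 255;0 0 2 0 255;0 0 2 0 255;0 0 2 0 255;0 0 2 0 255;0 0 1 0 255;0 0 1 0 255;0 0 0 0 255;0 0 0 0 255"

```text
time_s: 13.22
tool_pos: [0.4342, 0.0138, 0.0486]
tool_rot: [-180.0, 0.0, -144.4]
force: [0.8, 0.9, 1.3]
grip_width: 0.0123
grasp_force: 25.0
```

>>> arm_command --series "0 0 1 0 255;0 0 1 0 255;0 0 0.5 0 255;0 0 0 0 255;0 0 0 0 255"

```text
time_s: 13.63
tool_pos: [0.4342, 0.0138, 0.0461]
tool_rot: [-180.0, 0.0, -144.4]
force: [0.7, 0.3, 1.9]
grip_width: 0.0124
grasp_force: 25.0
```

>>> arm_command --series "0 0 0.5 0 255;0 0 0.5 0 255;0 0 0 0 255;0 0 0 0 255"

```text
time_s: 13.97
tool_pos: [0.4342, 0.0138, 0.0451]
tool_rot: [-180.0, 0.0, -144.3]
force: [1.0, 0.7, 3.1]
grip_width: 0.0125
grasp_force: 25.0
```

>>> arm_command --series "0 0 0.5 0 255;0 0 0.5 0 255;0 0 0 0 255;0 0 0 0 255"

```text
time_s: 14.3
tool_pos: [0.4342, 0.0138, 0.0443]
tool_rot: [180.0, 0.0, -144.4]
force: [1.1, 0.1, 7.2]
grip_width: 0.0122
grasp_force: 25.0
```

>>> arm_command --series "0 0 0.5 0 255;0 0 0 0 255;0 0 0 0 255"

```text
time_s: 14.55
tool_pos: [0.4343, 0.0138, 0.0443]
tool_rot: [180.0, 0.0, -144.4]
force: [-1.8, 1.0, 12.1]
grip_width: 0.0125
grasp_force: 25.0
```

```bash
python3 - <<'E'
from snap import *
im,d=snap("w9",8);o=telemetry.get_obs();print(o["force"],o["grip_width"],o["grasp_force"],o["time_s"])
s=cams.read_camera("scene")
a=cv2.resize(im[190:370,230:410],(400,400),interpolation=cv2.INTER_CUBIC);b=cv2.resize(s[190:320,250:430],(400,400),interpolation=cv2.INTER_CUBIC)
cv2.imwrite("pics/c9.png",np.hstack([a,b]))
E
```

```text
w9 [0.4343 0.0138 0.0442] [ 1.7997e+02  1.0000e-02 -1.4435e+02]
[-1.94108712  0.74957946 12.11763111] 0.012528468976383588 25.00419706106186 14.95
```

View pics/c9.png

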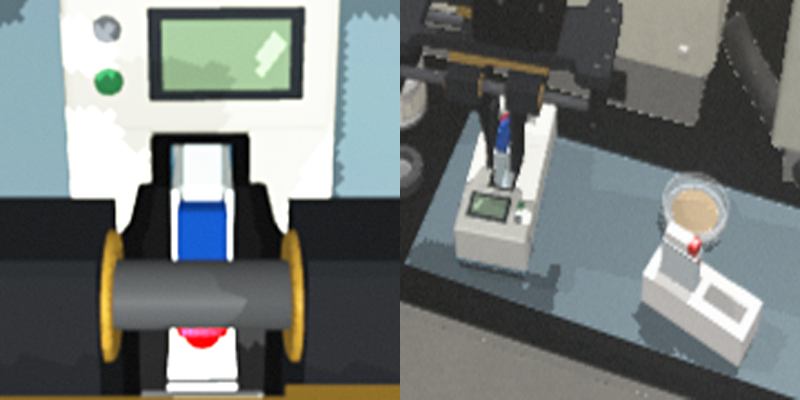

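The crop shows the cell down in the well (mouth columns 150–248). The cap is where it was in the grip, blue from row 203, so it hasn't slipped. Its red end is at the red dot, and the white cell still stands in the rack. The tool stopped at z = 0.044 while the force rose to 12 N, so the shutter is at its stop. I hand it in.

```bash
python3 -c "
from cell import telemetry,env
o=telemetry.get_obs();print(o['time_s'],o['tool_pos'],o['force'],o['grasp_force'])
print(env.sign_off())"
```

```text
15.0 [0.43429627 0.01382093 0.04423052] [-1.72177339  1.9795432  12.48132689] 25.00425159931183
the job is handed in; nothing more can be done
None
```

I handed the job in at 15.0 s: the blue-capped cell is in the photometer's well with its red end towards the red dot, still gripped at 25 N and pressed against the shutter's stop with about 12 N; the white-capped cell is still in its rack slot and nothing else was moved.

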